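# Pin the slipped bookend to its rail

## Task

The bookend has been knocked a few millimetres out of place on its rail, so the hole in its steel sole no longer lines up with the hole in the rail's brass plate beneath; you cannot tell in advance to which side. Take the tapered pin with the orange handle out of its wooden stand, feel with its tip for the lower hole, and push it down through both so that the taper draws the bookend into line, until its collar sits flat on the sole, and leave it there. Press gently, move the bookend only with the pin, never with the gripper, and leave the other things on the shelf where they are.

Things in the scene. Friction and masses are not known exactly. Their poses are not given: they have to be found in the camera images.
- rail: Fixed aluminium rail, an upside-down channel 80 mm wide, 46 mm high, hollow below a 6 mm top, with a brass plate let into it flush (see sole_hole). Origin on the shelf; x across the rail, y along it, z up. It spans y = +75 to -315 mm. Five books, 105 to 120 mm deep (x), 135 to 170 mm tall, are fixed upright on its top from y = -122 to -255 mm.
- bookend: Bookend guided on the rail: slides flat in the rail's x and y (friction about 4 N, 9 mm each way), cannot turn, stays where left. Origin on its hole's axis at the sole's underside, 46 mm above the shelf, axes as the rail's; starts straight above the rail's origin. Dark steel sole 70 x 162 x 6 mm, y = +45 to -117; on it a pine upright 110 mm wide, 115 mm tall, y = -92 to -113 mm.
- sole_hole (a point): Centre, on the sole's top 52 mm above the shelf, of the 19.5 mm hole through the 6 mm sole; axes as bookend. Under it is a fixed 6 mm brass plate (lockplate) with a 19.5 mm hole, whose centre starts 5.75 to 7.5 mm from this one along +x, -x, +y or -y of the rail (not known which), within 1 mm sideways of that line. From above, brass covers the other side.
- stand: Fixed wooden block 75 x 75 x 50 mm with a round blind hole 21 mm across and 48 mm deep in the middle of its top, in which the pin stands. Origin at the centre of its underside; z up.
- pin: Loose tapered steel pin, about 160 g. Origin on its axis at the collar's underside, z up towards the handle. Collar 30 mm across, z = 0 to 4 mm; orange square handle 18 x 18 mm (sides along x and y), z = 4 to 46 mm. Below, an 18 mm round shank to z = -14, then a straight taper to a flat tip 10 mm across at z = -44 mm. Starts upright in the stand, collar on its top.
- pin_tip (a point): Centre of the pin's tip, 44 mm below pin's origin on its axis. Fully home, the collar lies on the sole 52 mm above the shelf and the tip hangs 8 mm above the shelf. Pushing the pin through takes about 5 to 20 N downwards; its contact force on brass plate or bookend must stay below 40 N: touch down slowly (10 mm/s).
- router: White router box with a toggle switch and two aerials, 120 x 170 mm, 144 mm high over the aerials. Not to be disturbed. Origin at the centre of its underside.
- mug: Blue enamel mug, 82 mm across, 85 mm tall. Not to be disturbed. Origin at the centre of its underside.
- bottle: Green glass bottle with a twist cap, 68 mm across, 210 mm tall. Not to be disturbed. Origin at the centre of its underside.
- tripod: Steel phone tripod with three rubber feet, about 125 mm across the feet, 160 mm tall. Not to be disturbed. Origin on the shelf between its feet.
- remote: Black remote control lying flat, 45 x 160 x 18 mm. Not to be disturbed. Origin at the centre of its underside.
- candle: Terracotta candle pot, 72 mm across, 60 mm tall. Not to be disturbed. Origin at the centre of its underside.
Mind the look-alikes: they are no part of the job. There is more than one size of the pin; the job needs the smaller.

How it is judged:
On the way, in this order (a step that is already met when the one before it is completed fails the run):
1. the pin is drawn clear out of its stand (z of pin_tip in the frame of stand above 0.053 m), for 0.1 s.
2. the pin's tip is through the sole and at least 3 mm into the hole beneath, before the bookend has been moved more than 4.5 mm (z of pin_tip in the frame of sole_hole below -0.009 m and horizontal distance between pin_tip and sole_hole below 0.009 m and distance of bookend from where it was at the start of the episode below 0.0045 m).
At the end, for the whole second after the job is handed in: The pin stands through both holes, released and at rest: collar within 1.5 mm of the sole's top, its axis within 2.5 mm (at the tip 4 mm) of the sole hole's and within 0.06 rad of vertical, and the bookend drawn more than 2.5 mm along from where it started (z of pin in the frame of sole_hole between -0.0015 and 0.0015 m and horizontal distance between pin and sole_hole below 0.0025 m and horizontal distance between pin_tip and sole_hole below 0.004 m and distance of bookend from where it was at the start of the episode above 0.0025 m and angle between pin's own z axis and vertical below 0.06 rad and linear speed of pin below 0.01 m/s); the robot touches nothing.
It fails at once if the pin was forced: more than 40 N between the pin and the bookend (contact force between pin and bookend above 40 N).
It fails at once if the pin was forced: more than 40 N between the pin and the brass plate or rail (contact force between pin and lockplate above 40 N or contact force between pin and rail above 40 N).
It fails at once if the gripper or arm pushed the bookend or rail (more than 3 N) (contact force between any of the fingers, the arm and rail above 3 N).
It fails at once if a bystander was disturbed (moved more than 20 mm) (distance of any of router, mug, bottle, tripod, remote, candle from where it was at the start of the episode above 0.02 m).
It also fails if it takes over 58 s, if anything falls off the work surface, if the arm or the gripper's body presses on something with over 40 N, if the wrist force passes 120 N, or if a joint passes its speed limit or range.

## Robot

A 7-joint arm with a two-finger parallel gripper is mounted at the origin on the work surface. World frame = base frame: x ahead of the robot, y to its left, z up, the work surface at z = 0. Lengths are in m, angles in rad, forces in N, time in s.
With the tool pointing down it reaches from about 0.425 to 0.925 m from the base axis. Payload 6.8 kg.
Tool frame: the origin (TCP) lies at the very end of the fingers, on their centre line; the grasp point (between the pads) lies 19 mm behind it (r.grip_depth is the distance from the TCP to the grasp point, in m); z points along the fingers, y is the direction in which the jaws open and shut (so a half turn about z gives the same grasp; the last joint's range is limited). The gripper opens to 85 mm and grips with 20 to 120 N. Pads are 22 mm wide; open, the fingers measure 114 mm over their backs; the gripper's body (76 mm by 85 mm) begins 54 mm behind the grasp point. The pads swing forward as they close: fully open they stand 13 mm farther back than shut.
Start: joints at [1.076, 0.477, 0.022, 1.555, -0.011, 1.109, -0.083], TCP at [0.255, -0.625, 0.197] pointing down, gripper open.
Joint ranges: [-2.96, 2.96], [-0.34, 2.1], [-1.41, 1.46], [0.24, 2.44], [-1.37, 4.51], [0.17, 1.92], [-2.96, 2.96]. Speed limits (rad/s): [2.39, 2.39, 3.14, 3.14, 3.14, 3.14, 3.14].

## Interface

Orientations are given as a rotation vector (axis times angle).
In Python, from bench import r, grab_frame gives the robot as it stands. The module is installed in compiled form; this text tells all that it offers.
- The arm moves only by the tool play_rows, never from a script. Its argument "increments" is a list of rows, each a list of 7 numbers: the shift along the tool's x, y, z in mm, then the turn, a rotation vector about the tool's x, y, z in rad, then the closure in counts, from 0 (fully open) to 255 (shut). In form: [[tx, ty, tz, rx, ry, rz, claw], ...]. A call has 1 to 5 rows; each row shifts and turns the pose as measured when the row begins, along the tool's axes as they then stand; what a row does not reach is not made up. A row lasts 1/10 s, in which the tool goes at most 50 mm and 8.59 degrees, less where a joint would pass 70% of its speed; a pose out of reach is approached as far as the arm can. A call is refused whole if a number of a shift passes 50 or a number of a turn 0.15, either way. A call with a gripper value outside its range is refused whole. The fingers move at their own pace and stop on an object; "force" is the grip in N (left out, the last holds). Time passes only in rows, so rows that do not move let the fingers close. It gives the time, the measured TCP pose, the force and the opening at its end, in the units of the state.
- r.get_obs(): the state, without advancing time (a new reading comes with each control period).
- grab_frame(name): name is "side" or "top" or "wrist"; returns a dict with "color" (400x640x3 uint8, blue, green, red), "depth" (400x640 float32, m along the optical axis (not along the pixel's ray), 0 where there is no reading), "K" (3x3 intrinsics, pixels), "T" (4x4, takes a point from camera to world coordinates). Camera axes: x right, y up, looking along -z (the intrinsics and any distortion apply to the point x, -y, -z); pixel columns grow to the right and rows downward; lengths in m; the calibration is good to about 2 mm. A picture is of the moment at which its call begins.
- r.hand_in(): hands the job in, once; it reports no verdict.
The state is a dict: "clock": time; "joints": joint angles; "qvel": joint speeds; "tau": joint torques, N m; "tcp_pos": TCP position; "orientation": TCP orientation; "contact_force": force on the tool from outside, world axes, zero at the start; "moment": the same for the moment, N m; "grip_width": finger opening in m.
Only numpy, scipy, OpenCV 4.12 (cv2) and the standard library are available. Lean on these libraries where they do the work, as an engineer would, in place of code of your own. Each camera call takes 0.05 s, during which the arm holds its last target.

## Working session

There is one attempt and no reset: what is moved stays moved. The work goes in short steps, Python scripts to look and compute and a tool call to move; the robot and the scene stay as the last step left them, time stands still between calls to the robot, and variables do not carry over. Pictures are saved under pics/ and viewed, and the job is handed in when it is done.

Besides the shell and the picture viewer there is one more tool, called after "Request:" as name(argument=value, ...) on one line, values as JSON. play_rows: Moves the arm, as the interface text tells. Its arguments: {"type":"object","properties":{"increments":{"type":"array","items":{"type":"array","items":{"type":"number"}}},"force":{"type":"number"}},"required":["increments"]}

```bash
mkdir -p pics; ls
python3 - <<'E'
from bench import r, grab_frame
import cv2, numpy as np
o=r.get_obs()
for k,v in o.items(): print(k,np.round(v,4))
print(r.grip_depth)
for n in ("side","top","wrist"):
    f=grab_frame(n); cv2.imwrite(f"pics/{n}0.png",f["color"]); np.savez(f"/tmp/{n}0.npz",**f)
    print(n,f["K"],f["T"])
E
```

```text
pics
clock 0.0
joints [ 1.0759  0.4778  0.0223  1.5565 -0.0115  1.1093 -0.0831]
qvel [-0.0002 -0.0008 -0.0001  0.0003  0.0009 -0.0009 -0.0011]
tau [ 1.00000e-04 -5.96459e+01  1.60820e+00 -2.81192e+01  1.25000e-02
  9.50000e-03  0.00000e+00]
tcp_pos [ 0.2544 -0.6245  0.1957]
orientation [-3.0813e+00 -6.0340e-01  7.0000e-04]
contact_force [ 0.9428 -0.2019 -0.6796]
moment [-0.013   0.0204 -0.0118]
grip_width 0.0855
0.0187
side [[409.35794695   0.         314.85863805]
 [  0.         409.35794695 201.26496586]
 [  0.           0.           1.        ]] [[-0.94294789  0.25111939 -0.21860542  0.33250764]
 [-0.33291637 -0.70328437  0.62813835  0.70631483]
 [ 0.00399594  0.66507906  0.74676226  0.90932353]
 [ 0.          0.          0.          1.        ]]
top [[401.1895685    0.         314.79727639]
 [  0.         401.1895685  196.38990768]
 [  0.           0.           1.        ]] [[ 0.01152269  0.99053966 -0.13674209  0.38153607]
 [-0.99991086  0.01049165 -0.00825844 -0.01773295]
 [-0.00674566  0.13682506  0.99057226  1.35920331]
 [ 0.          0.          0.          1.        ]]
wrist [[314.64696946   0.         316.39282541]
 [  0.         314.64696946 199.03162601]
 [  0.           0.           1.        ]] [[ 0.37738228  0.89398279  0.24161411  0.31506223]
 [-0.92605379  0.36505502  0.09570379 -0.60081372]
 [-0.0026449  -0.25986458  0.96564145  0.37462914]
 [ 0.          0.          0.          1.        ]]
```

View pics/side0.png

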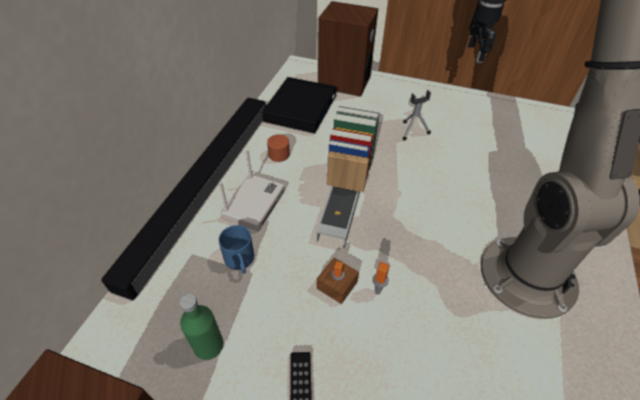

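View pics/top0.png

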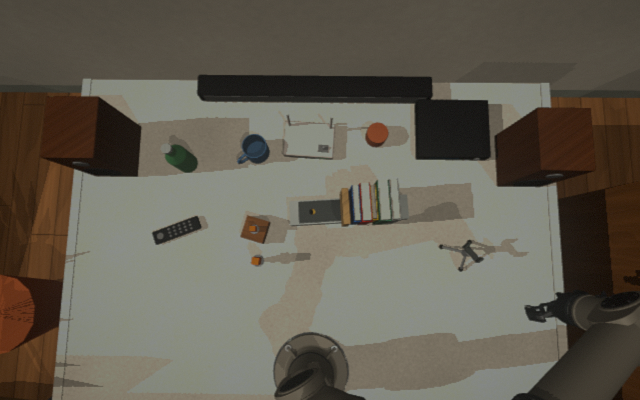

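View pics/wrist0.png

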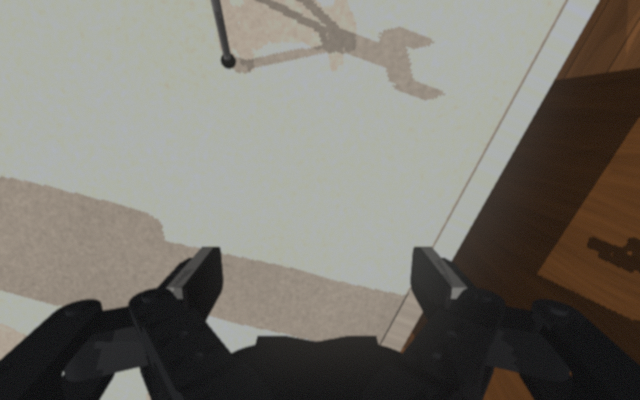

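The top view shows the stand with its pin at about (254,229) and a second, larger pin standing on the shelf at (257,261). The rail runs from x≈290 to 400, with the hole near (312,211).

```bash
cat > h.py <<'E'
import cv2, numpy as np
from bench import r, grab_frame
def ray(f,u,v):
    K=f["K"];T=f["T"]; d=np.array([(u-K[0,2])/K[0,0],-(v-K[1,2])/K[1,1],-1.0])
    return T[:3,3],T[:3,:3]@d
def atz(f,u,v,z):
    o,d=ray(f,u,v); return o+d*(z-o[2])/d[2]
def dep(f,u,v):
    o,d=ray(f,u,v); return o+d*f["depth"][int(round(v)),int(round(u))]
def proj(f,p):
    T=f["T"];K=f["K"]; c=T[:3,:3].T@(np.asarray(p)-T[:3,3]); c=c/-c[2]
    return K[0,0]*c[0]+K[0,2], -K[1,1]*c[1]+K[1,2]
def crop(f,u0,v0,u1,v1,s,name):
    c=f["color"][v0:v1,u0:u1]; cv2.imwrite(name,cv2.resize(c,None,fx=s,fy=s,interpolation=cv2.INTER_CUBIC))
E
python3 - <<'E'
from h import *
f=dict(np.load("/tmp/top0.npz")); g=dict(np.load("/tmp/side0.npz"))
crop(f,230,180,350,270,6,"pics/tc.png"); crop(g,300,170,400,310,4,"pics/sc.png")
for uv in [(254,229),(257,261),(312,211),(325,211),(325,222),(270,215),(295,222)]: print(uv,dep(f,*uv).round(4))
E
```

```text
(254, 229) [0.4502 0.1826 0.098 ]
(257, 261) [0.3515 0.1673 0.1164]
(312, 211) [0.5184 0.0025 0.0042]
(325, 211) [ 0.5137 -0.0407  0.0558]
(325, 222) [ 0.4789 -0.0413  0.041 ]
(270, 215) [0.5033 0.1448 0.0038]
(295, 222) [0.4778 0.0574 0.0403]
```

View pics/tc.png

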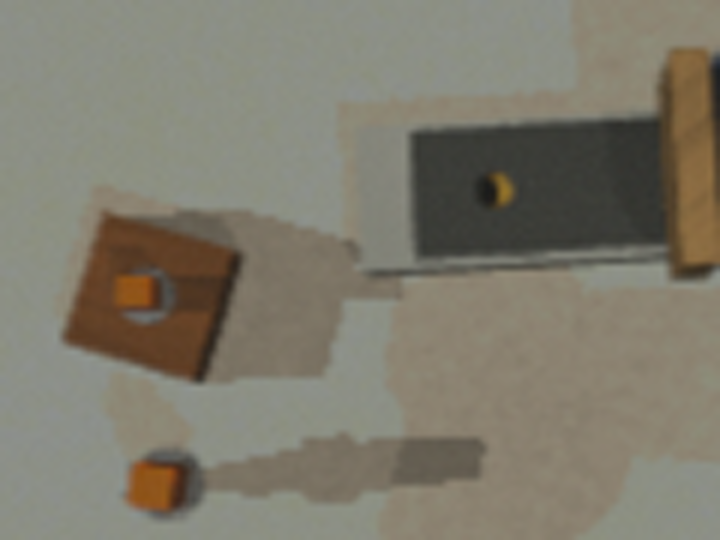

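View pics/sc.png

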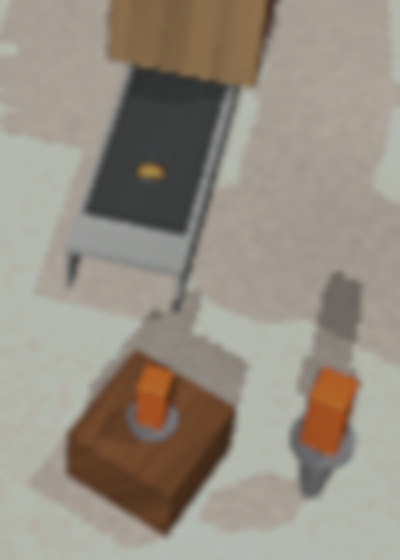

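```bash
cat >> h.py <<'E'
from scipy.spatial.transform import Rotation as R
def goal(yaw):  # tool down, tool x at yaw from world x
    c,s=np.cos(yaw),np.sin(yaw)
    return R.from_matrix(np.array([[c,s,0],[s,-c,0],[0,0,-1]]))
def to(p,yaw=0.0):
    o=r.get_obs(); Rt=R.from_rotvec(o["orientation"])
    d=Rt.inv().apply(np.asarray(p)-o["tcp_pos"])*1000
    w=(Rt.inv()*goal(yaw)).as_rotvec()
    print("t",round(float(o["clock"]),2),"tcp",np.round(o["tcp_pos"],4),"d mm",d.round(1),"|",np.linalg.norm(d).round(1),"w",w.round(3),"F",np.round(o["contact_force"],1),"wid",round(float(o["grip_width"]),4))
E
python3 - <<'E'
from h import *
f=dict(np.load("/tmp/top0.npz")); g=dict(np.load("/tmp/side0.npz"))
T=lambda u,v,z:atz(f,230+u/6,180+v/6,z).round(4)
S=lambda u,v,z:atz(g,300+u/4,170+v/4,z).round(4)
print("hole",T(494,190,.052),S(150,172,.052))
print("pin collar",T(148,295,.053),S(152,422,.053),"top",T(135,293,.096),S(155,368,.096))
print("sole edges",T(412,130,.052),T(655,118,.052),T(417,255,.052),T(665,245,.052))
print("decoy",T(155,487,.116),T(165,483,.07))
print("side sole",S(85,215,.052),S(187,234,.052))
print("tripod",dep(f,465,250))
print("tall max", f["depth"].shape)
to([0.45,-0.1,0.33],0.0)
E
```

```text
hole [0.5114 0.0006 0.052 ] [0.5108 0.0049 0.052 ]
pin collar [0.4521 0.1875 0.053 ] [0.4508 0.1934 0.053 ] top [0.4508 0.1876 0.096 ] [0.4541 0.1836 0.096 ]
sole edges [0.5439 0.0459 0.052 ] [ 0.552 -0.087  0.052] [0.4755 0.0421 0.052 ] [ 0.4824 -0.0926  0.052 ]
decoy [0.351  0.1709 0.116 ] [0.352  0.1727 0.07  ]
side sole [0.5406 0.0553 0.052 ] [0.4718 0.0479 0.052 ]
tripod [ 0.39207671 -0.46337521  0.13278171]
tall max (400, 640)
t 0.15 tcp [ 0.2545 -0.6246  0.1959] d mm [ 379.  -412.3 -133.5] | 575.7 w [-0.001  0.     0.387] F [-0.2  0.3 -0.7] wid 0.0855
```

Request:
play_rows(increments=[[0,0,-45,0,0,0,0],[15,-16,-45,0,0,0,0],[30,-33,-25,0,0,0,0],[32,-35,-10,0,0,0,0],[32,-35,0,0,0,0,0]])

```text
clock: 0.65
tcp_pos: [0.3071, -0.474, 0.3218]
orientation: [-3.08, -0.584, 0.007]
contact_force: [0.5, 0.6, -0.5]
grip_width: 0.0855
```

Request:
play_rows(increments=[[32,-35,0,0,0,0,0],[32,-35,0,0,0,0,0],[32,-35,0,0,0,0,0],[32,-35,0,0,0,0,0],[32,-35,0,0,0,0,0]])

```text
clock: 1.15
tcp_pos: [0.3933, -0.2432, 0.3231]
orientation: [-3.083, -0.582, 0.006]
contact_force: [0.9, -0.2, -0.4]
grip_width: 0.0854
```

Run:
```python
from h import *
to([0.45,-0.1,0.33],0.0)
to([0.40,0.15,0.30],0.0)
```

```text
t 1.15 tcp [ 0.3933 -0.2432  0.3231] d mm [ 105.  -112.7   -6.7] | 154.2 w [-0.004  0.004  0.373] F [ 0.9 -0.2 -0.4] wid 0.0854
t 1.15 tcp [ 0.3933 -0.2432  0.3231] d mm [ 149.7 -363.6   24.4] | 394.0 w [-0.004  0.004  0.373] F [ 0.9 -0.2 -0.4] wid 0.0854
```

Request:
play_rows(increments=[[32,-35,0,0,0,0,0],[25,-39,0,0,0,0.1,0],[20,-42,0,0,0,0.1,0],[18,-44,10,0,0,0.1,0],[15,-44,15,0,0,0.05,0]])

```text
clock: 1.65
tcp_pos: [0.4512, -0.0073, 0.3001]
orientation: [-3.14, -0.016, -0.001]
contact_force: [1.0, -0.5, 0.5]
grip_width: 0.0855
```

Run:
```python
from h import *
to([0.48,0.0,0.22],0.06)
```

```text
t 1.65 tcp [ 0.4512 -0.0073  0.3001] d mm [28.8 -6.9 80.1] | 85.4 w [-0.001 -0.001 -0.05 ] F [ 1.  -0.5  0.5] wid 0.0855
```

Request:
play_rows(increments=[[10,-3,35,0,0,-0.05,0],[0,-5,35,0,0,0,0],[0,0,10,0,0,0,0],[0,0,0,0,0,0,0]])

```text
clock: 2.05
tcp_pos: [0.4614, 0.01, 0.2177]
orientation: [-3.136, -0.115, -0.003]
contact_force: [0.4, -0.4, -0.3]
grip_width: 0.0851
```

Run:
```python
from h import *
f=grab_frame("wrist"); cv2.imwrite("pics/w1.png",f["color"]); np.savez("/tmp/w1.npz",**f)
u,v=proj(f,[.511,.002,.052]); print(u,v, f["T"][:3,3]); u=int(u);v=int(v)
crop(f,u-60,v-45,u+60,v+45,6,"pics/w1c.png"); print(u-60,v-45)
to([.45,.19,.2])
```

```text
327.4695830610189 130.56003317594843 [0.5262939  0.01339525 0.39665325]
267 85
t 2.1 tcp [0.4617 0.0099 0.2184] d mm [   1.4 -180.4   19.1] | 181.4 w [-0.004 -0.003  0.073] F [-0.2 -0.5  0.5] wid 0.0854
```

View pics/w1.png

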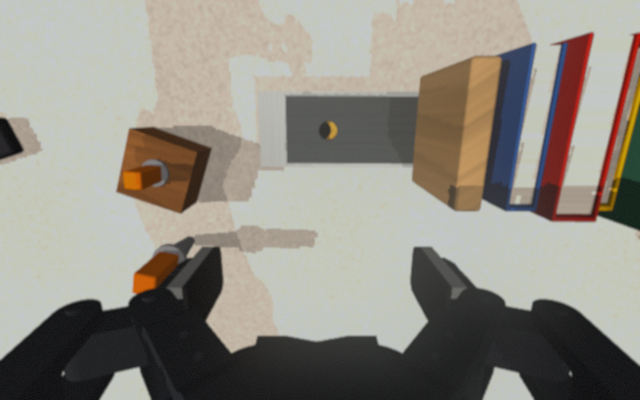

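View pics/w1c.png

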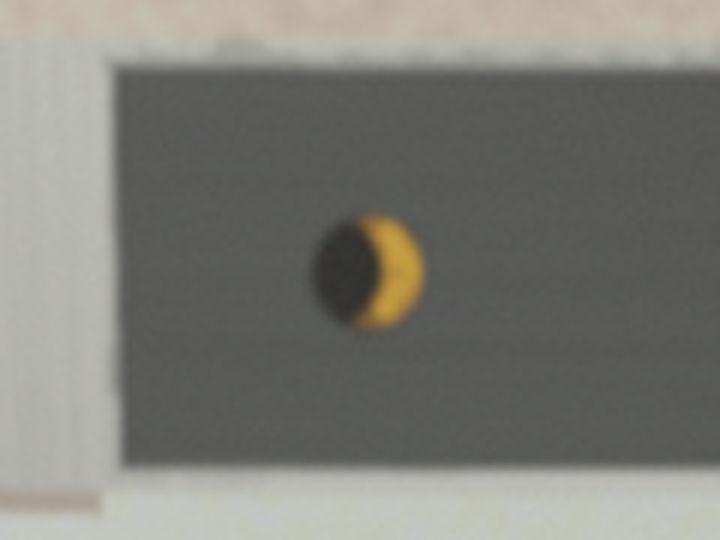

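Run:
```python
from h import *
f=dict(np.load("/tmp/w1.npz"))
W=lambda u,v,z:atz(f,267+u/6,85+v/6,z).round(4)
print("hole",W(368,271,.052),"L",W(312,271,.052),"R",W(424,271,.052),"T",W(368,213,.052),"B",W(368,328,.052))
print("lower R edge",W(381,271,.046))
a=[W(113,68,.052),W(720,68,.052),W(122,466,.052),W(720,466,.052)]
print(a, (a[1]-a[0])/.1,(a[3]-a[2])/.1)
# pin
for p in ([.452,.188,.096],[.451,.188,.054]): print(proj(f,p))
crop(f,100,110,220,310,3,"pics/w1p.png")
```

```text
hole [0.5115 0.0011 0.052 ] L [0.5107 0.0111 0.052 ] R [ 0.5122 -0.0089  0.052 ] T [0.5215 0.0019 0.052 ] B [5.015e-01 3.000e-04 5.200e-02]
lower R edge [ 0.5114 -0.0015  0.046 ]
[array([0.5426, 0.0482, 0.052 ]), array([ 0.5503, -0.057 ,  0.052 ]), array([0.4733, 0.0432, 0.052 ]), array([ 0.4814, -0.0661,  0.052 ])] [ 0.077 -1.052  0.   ] [ 0.081 -1.093  0.   ]
(np.float64(133.83385360950004), np.float64(179.9648484743472))
(np.float64(155.37319825953819), np.float64(173.2752338759733))
```

View pics/w1p.png

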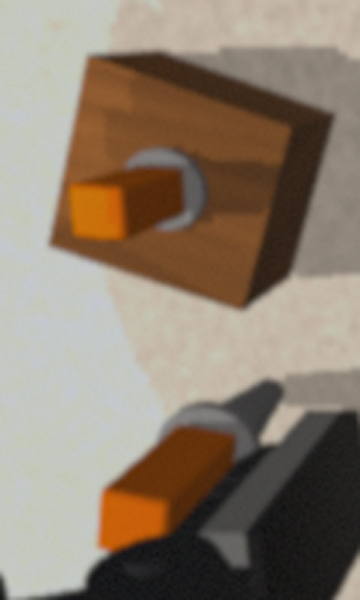

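Request:
play_rows(increments=[[-4,-45,0,0,0,0,0],[-5,-45,0,0,0,0,0],[-5,-45,5,0,0,0,0],[-5,-40,10,0,0,0,0],[0,0,0,0,0,0,0]])

```text
clock: 2.6
tcp_pos: [0.4372, 0.1849, 0.2127]
orientation: [-3.135, -0.089, -0.028]
contact_force: [0.2, 0.1, 0.6]
grip_width: 0.0852
```

Run:
```python
from h import *
f=grab_frame("wrist"); cv2.imwrite("pics/w2.png",f["color"]); np.savez("/tmp/w2.npz",**f)
u,v=proj(f,[.451,.188,.075]); print(u,v, f["T"][:3,3]); u=int(u);v=int(v)
crop(f,u-60,v-45,u+60,v+45,6,"pics/w2c.png"); print(u-60,v-45)
to([.451,.188,.2],.073)
```

```text
314.3327744257261 169.1044527270108 [0.49935095 0.18681498 0.3926029 ]
254 124
t 2.65 tcp [0.4384 0.1823 0.2131] d mm [12.6 -4.9 13.4] | 19.1 w [-0.003 -0.019 -0.019] F [ 0.3 -1.6  1.2] wid 0.0854
```

View pics/w2c.png

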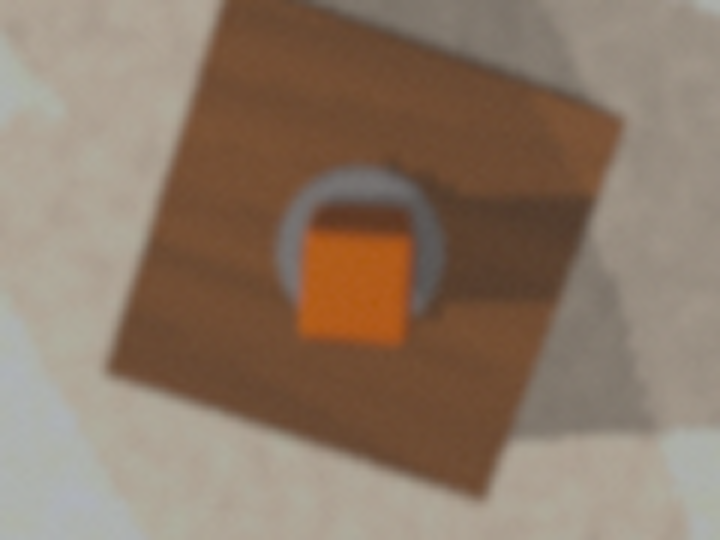

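View pics/w2.png

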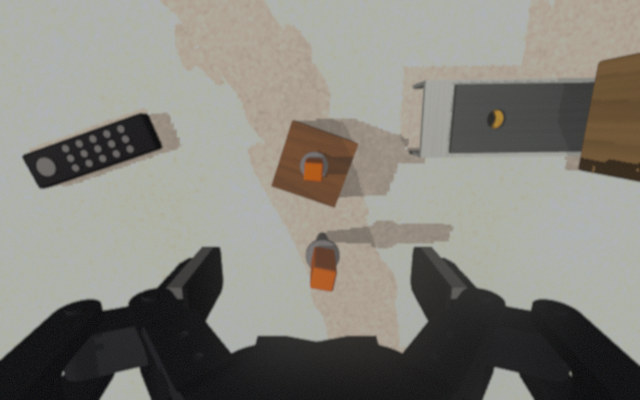

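Run:
```python
from h import *
f=dict(np.load("/tmp/w2.npz"))
W=lambda u,v,z:atz(f,254+u/6,124+v/6,z)
c=[W(*p,.096) for p in ((304,232),(411,235),(404,346),(298,337))]
print(np.mean(c,0).round(4),"collar",W(361,250,.054).round(4))
for a,b in ((0,1),(1,2),(3,2),(0,3)):
    d=c[b]-c[a]; print(np.linalg.norm(d).round(4), np.degrees(np.arctan2(d[1],d[0])).round(1))
f2=dict(np.load("/tmp/w2.npz"))
W=lambda u,v,z:atz(f,u,v,z).round(4)
print("hole again",W(496,118,.052))
```

```text
[0.4514 0.189  0.096 ] collar [0.4515 0.1885 0.054 ]
0.0169 -88.3
0.0178 179.9
0.017 -91.6
0.0168 179.5
hole again [0.5122 0.0015 0.052 ]
```

Run:
```python
from h import *
to([.4515,.1888,.12],0)
```

```text
t 2.65 tcp [0.4384 0.1823 0.2131] d mm [11.7 -5.4 93.4] | 94.3 w [-0.004 -0.019  0.054] F [ 0.3 -1.6  1.2] wid 0.0854
```

Request:
play_rows(increments=[[12,-5,30,-0.004,-0.019,0.054,0],[0,0,30,0,0,0,0],[0,0,20,0,0,0,0],[0,0,0,0,0,0,0]])

```text
clock: 3.05
tcp_pos: [0.459, 0.1827, 0.1375]
orientation: [3.14, -0.02, 0.017]
contact_force: [-0.6, 0.7, 0.3]
grip_width: 0.086
```

Run:
```python
from h import *
to([.4515,.1888,.062],0)
```

```text
t 3.05 tcp [0.459  0.1827 0.1375] d mm [-8.4 -6.2 75.4] | 76.1 w [ 0.001 -0.011 -0.013] F [-0.6  0.7  0.3] wid 0.086
```

Request:
play_rows(increments=[[-7,-6,20,0,-0.01,-0.013,0],[0,0,20,0,0,0,0],[0,0,0,0,0,0,0]])

```text
clock: 3.35
tcp_pos: [0.4576, 0.185, 0.1015]
orientation: [3.139, -0.012, 0.012]
contact_force: [0.0, -0.9, 0.6]
grip_width: 0.0852
```

Run:
```python
from h import *
to([.4515,.1888,.062],0)
f=grab_frame("wrist"); cv2.imwrite("pics/w3.png",f["color"])
```

```text
t 3.35 tcp [0.4576 0.185  0.1015] d mm [-6.5 -3.8 39.4] | 40.1 w [ 0.002 -0.008 -0.008] F [ 0.  -0.9  0.6] wid 0.0852
```

View pics/w3.png

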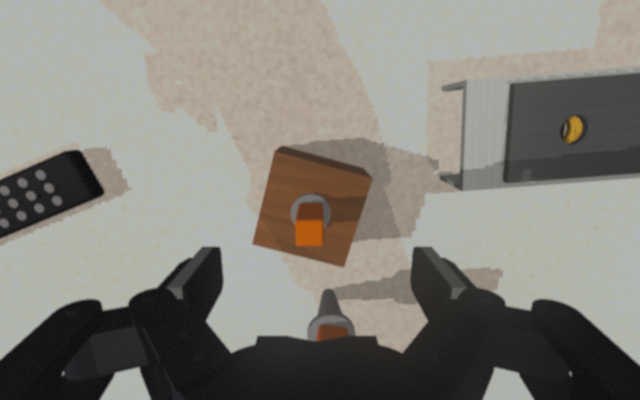

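Request:
play_rows(increments=[[-6,-4,10,0,0,0,0],[-3,-2,0,0,0,0,0],[-1,-1,0,0,0,0,0]])

```text
clock: 3.7
tcp_pos: [0.451, 0.1929, 0.0959]
orientation: [-3.141, 0.017, -0.025]
contact_force: [-0.3, -0.2, -0.3]
grip_width: 0.0854
```

Run:
```python
from h import *
to([.4515,.1888,.062],0)
```

```text
t 3.7 tcp [0.451  0.1929 0.0959] d mm [-0.   4.1 33.9] | 34.2 w [-0.    -0.016 -0.011] F [-0.3 -0.2 -0.3] wid 0.0854
```

Request:
play_rows(increments=[[0,3,12,0,-0.01,-0.01,0],[0,0,12,0,0,0,0],[0,0,6,0,0,0,0],[0,0,0,0,0,0,0],[0,0,0,0,0,0,0]])

```text
clock: 4.2
tcp_pos: [0.4514, 0.1898, 0.0636]
orientation: [3.142, 0.001, 0.008]
contact_force: [-0.5, -0.6, 0.1]
grip_width: 0.0858
```

Run:
```python
from h import *
to([.4515,.1888,.062],0)
f=grab_frame("wrist"); cv2.imwrite("pics/w4.png",f["color"])
to([.4515,.1888,.062],0)
```

```text
t 4.2 tcp [0.4514 0.1898 0.0636] d mm [0.1 1.  1.6] | 1.9 w [ 0.    -0.005  0.001] F [-0.5 -0.6  0.1] wid 0.0858
t 4.25 tcp [0.4514 0.1898 0.0637] d mm [0.1 1.  1.7] | 2.0 w [ 0.    -0.005  0.001] F [ 0.4 -0.6  0.2] wid 0.0855
```

View pics/w4.png

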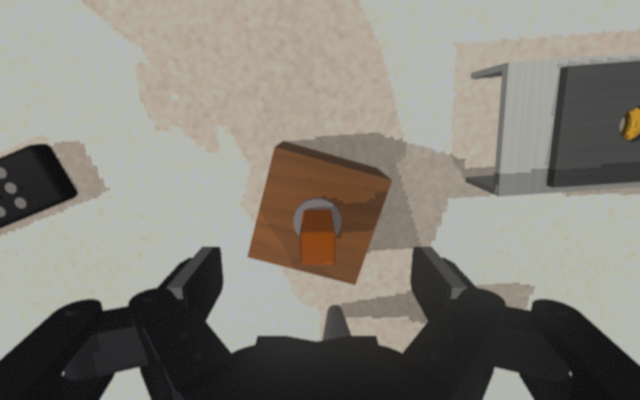

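Request:
play_rows(increments=[[0,1,0,0,0,0,255],[0,0,0,0,0,0,255],[0,0,0,0,0,0,255],[0,0,0,0,0,0,255],[0,0,0,0,0,0,255]], force=70)

```text
clock: 4.75
tcp_pos: [0.452, 0.189, 0.0646]
orientation: [-3.141, -0.001, -0.011]
contact_force: [1.3, -0.3, -0.4]
grip_width: 0.0123
```

Request:
play_rows(increments=[[0,0,0,0,0,0,255],[0,0,0,0,0,0,255]])

```text
clock: 4.95
tcp_pos: [0.4521, 0.1891, 0.0647]
orientation: [-3.141, -0.001, -0.011]
contact_force: [-0.8, -0.2, -0.5]
grip_width: -0.0
```

Run:
```python
from h import *
to([.4515,.1888,.062],0)
f=grab_frame("wrist"); cv2.imwrite("pics/w5.png",f["color"])
```

```text
t 4.95 tcp [0.4521 0.1891 0.0647] d mm [-0.6  0.3  2.7] | 2.8 w [-0.001 -0.007  0.001] F [-0.8 -0.2 -0.5] wid -0.0
```

View pics/w5.png

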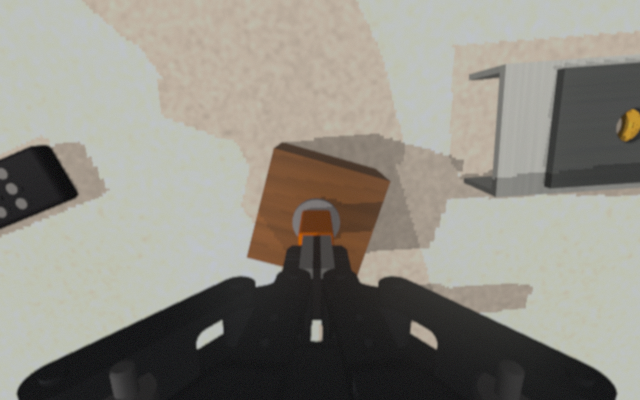

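Run:
```python
from h import *
f=grab_frame("wrist"); np.savez("/tmp/w5.npz",**f)
o=r.get_obs(); t=o["tcp_pos"]; Rt=R.from_rotvec(o["orientation"])
for d in (0,-.019): print("tcp",d,proj(f,t+Rt.apply([0,0,d])))
print(t,f["T"][:3,3], dep(f,317,260),dep(f,308,255),dep(f,317,225),dep(f,315,212),dep(f,317,240))
for z in (.054,.096): print(proj(f,[.4515,.1888,z]))
crop(f,255,180,375,270,6,"pics/w5c.png")
g=grab_frame("side"); crop(g,290,220,410,310,6,"pics/s5c.png"); np.savez("/tmp/s5.npz",**g)
h=grab_frame("top"); crop(h,200,180,320,270,6,"pics/t5c.png"); np.savez("/tmp/t5.npz",**h)
```

```text
tcp 0 (np.float64(315.4857111255242), np.float64(226.59383105443757))
tcp -0.019 (np.float64(315.35249539121406), np.float64(238.61891967185835))
[0.45214982 0.18905697 0.06468868] [0.51628237 0.18826312 0.24399279] [0.46163803 0.18817151 0.13014787] [0.4621124  0.19181331 0.12655638] [0.46044604 0.18815877 0.08536962] [0.46056893 0.18936083 0.06215861] [0.46245392 0.18816768 0.1113813 ]
(np.float64(315.9635815133183), np.float64(221.8806344625062))
(np.float64(315.7207364068771), np.float64(248.67705264383946))
```

View pics/w5c.png

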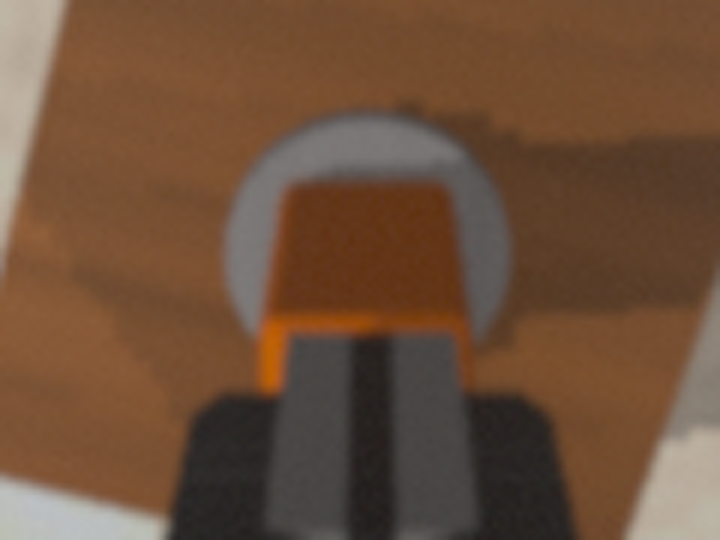

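View pics/s5c.png

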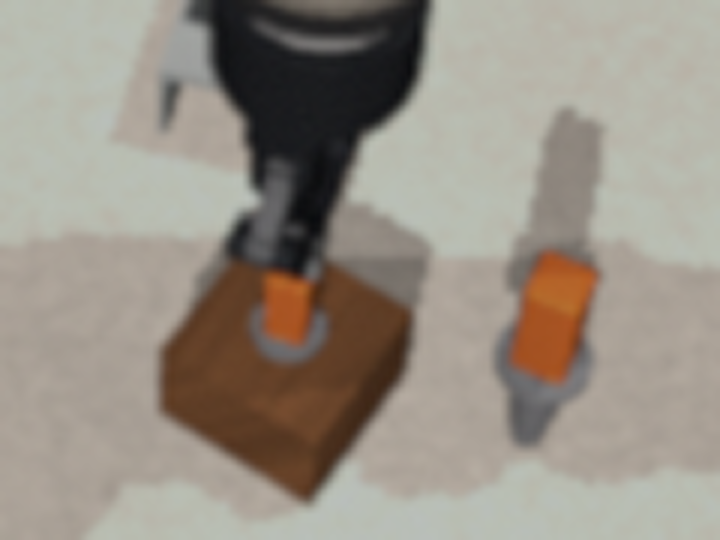

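View pics/t5c.png

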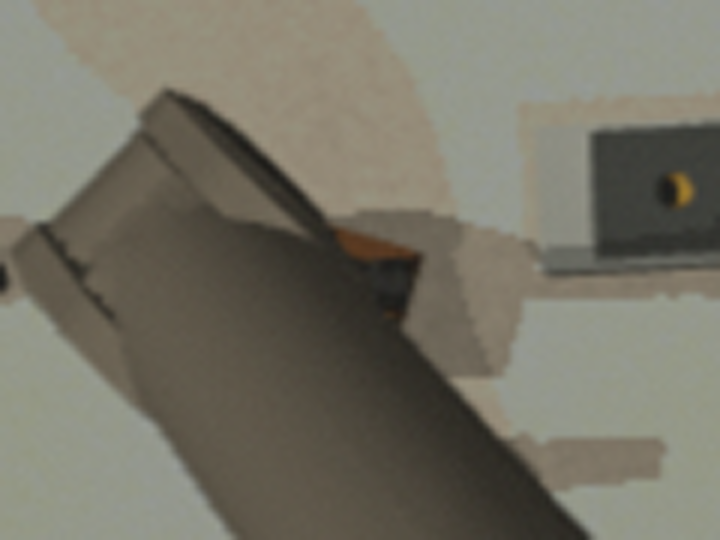

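Run:
```python
from h import *
f=dict(np.load("/tmp/w5.npz"))
for uv in [(285,180),(340,200),(270,240),(600,200),(500,300),(200,100),(530,100),(317,236),(317,238),(325,238),(309,238),(317,245),(317,232),(316,215)]: print(uv,dep(f,*uv).round(4))
g=dict(np.load("/tmp/s5.npz"))
S=lambda u,v:dep(g,290+u/6,220+v/6).round(4)
for uv in [(290,310),(285,280),(295,262),(310,270),(260,300+40),(330,330),(270,200),(240,250)]: print("side",uv,S(*uv))
print(proj(g,[.452,.189,.0647]),proj(g,[.452,.189,.1]))
```

```text
(285, 180) [0.4783 0.208  0.0525]
(340, 200) [0.4655 0.1737 0.0524]
(270, 240) [0.4375 0.2191 0.0501]
(600, 200) [ 0.4523 -0.0371  0.0016]
(500, 300) [0.3617 0.0285 0.0006]
(200, 100) [0.5281 0.2746 0.001 ]
(530, 100) [0.526  0.0613 0.0475]
(317, 236) [0.4631 0.1882 0.108 ]
(317, 238) [0.4624 0.1882 0.109 ]
(325, 238) [0.4622 0.1845 0.1082]
(309, 238) [0.4621 0.1919 0.108 ]
(317, 245) [0.4618 0.1882 0.1155]
(317, 232) [0.4603 0.1882 0.0954]
(316, 215) [0.4607 0.1887 0.0686]
side (290, 310) [0.4497 0.1982 0.0781]
side (285, 280) [0.4525 0.1991 0.0996]
side (295, 262) [0.4405 0.2369 0.1732]
side (310, 270) [0.4434 0.1973 0.1088]
side (260, 340) [0.4603 0.2008 0.054 ]
side (330, 330) [0.4357 0.1844 0.0497]
side (270, 200) [0.452  0.2336 0.2014]
side (240, 250) [0.4576 0.2486 0.1889]
(np.float64(338.279534807918), np.float64(271.2765786140444)) (np.float64(338.98615651820023), np.float64(263.14936384955956))
```

Request:
play_rows(increments=[[0,0,0,0,0,0,0],[0,0,0,0,0,0,0],[0,0,0,0,0,0,0],[0,0,0,0,0,0,0],[0,0,0,0,0,0,0]])

```text
clock: 5.65
tcp_pos: [0.452, 0.1891, 0.0646]
orientation: [-3.141, -0.001, -0.011]
contact_force: [-0.1, 0.2, 0.1]
grip_width: 0.0721
```

Request:
play_rows(increments=[[0,0,0,0,0,0,0],[0,0,7,0,0,0,0],[0,0,7,0,0,0,0],[0,0,7,0,0,0,0],[0,0,0,0,0,0,0]])

```text
clock: 6.15
tcp_pos: [0.452, 0.1888, 0.0415]
orientation: [-3.141, -0.0, -0.01]
contact_force: [-0.1, -0.8, 0.5]
grip_width: 0.0852
```

Run:
```python
from h import *
to([.4515,.1888,.022],0)
f=grab_frame("wrist"); cv2.imwrite("pics/w6.png",f["color"])
g=grab_frame("side"); crop(g,290,220,410,310,6,"pics/s6c.png")
for uv in [(205,255),(205,270),(210,250),(435,255),(430,250),(318,245)]: print(uv,dep(f,*uv).round(4))
```

```text
t 6.15 tcp [0.452  0.1888 0.0415] d mm [-0.6  0.  19.5] | 19.5 w [-0.    -0.006  0.   ] F [-0.1 -0.8  0.5] wid 0.0852
(205, 255) [0.4622 0.2331 0.1039]
(205, 270) [0.4591 0.2311 0.1106]
(210, 250) [0.4621 0.2328 0.0987]
(435, 255) [0.4626 0.1407 0.1044]
(430, 250) [0.462  0.1404 0.0981]
(318, 245) [0.4607 0.1875 0.09  ]
```

View pics/w6.png

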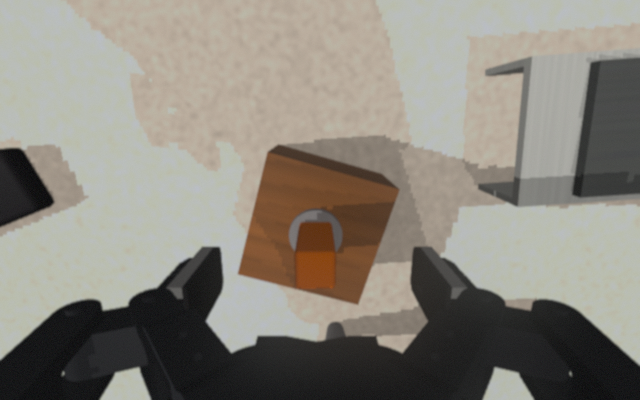

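View pics/s6c.png

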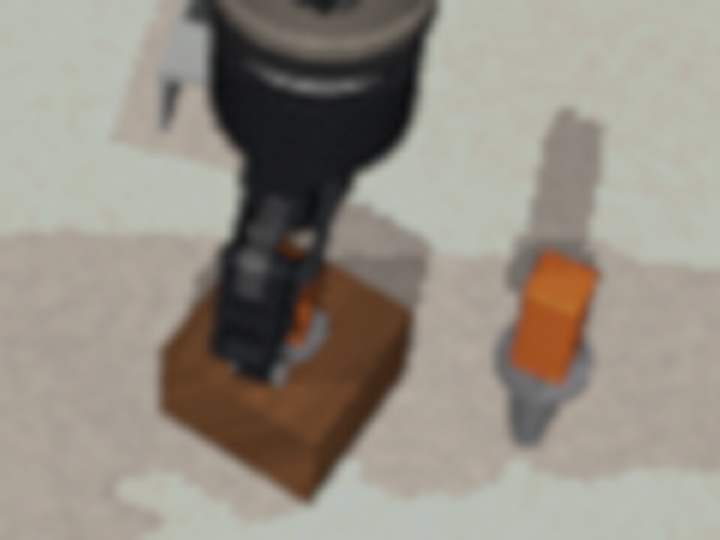

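The fingertips actually sit about 40 mm behind the reported TCP, judging by depth and by the missed grasp. I'll descend to match.

Request:
play_rows(increments=[[0,0,7,0,0,0,0],[0,0,7,0,0,0,0],[0,0,4,0,0,0,0],[0,0,0,0,0,0,0]])

```text
clock: 6.65
tcp_pos: [0.453, 0.1894, 0.023]
orientation: [-3.14, -0.001, -0.013]
contact_force: [-0.1, -0.2, 0.0]
grip_width: 0.0855
```

Request:
play_rows(increments=[[0,0,0,0,0,0,255],[0,0,0,0,0,0,255],[0,0,0,0,0,0,255],[0,0,0,0,0,0,255],[0,0,0,0,0,0,255]], force=70)

```text
clock: 7.15
tcp_pos: [0.4533, 0.1897, 0.0235]
orientation: [-3.14, -0.001, -0.014]
contact_force: [0.1, 0.3, -2.3]
grip_width: 0.0168
```

Request:
play_rows(increments=[[0,0,0,0,0,0,255],[0,0,0,0,0,0,255]])

```text
clock: 7.35
tcp_pos: [0.4532, 0.1895, 0.0234]
orientation: [-3.14, -0.001, -0.014]
contact_force: [0.7, 0.3, -0.7]
grip_width: 0.017
```

Run:
```python
from h import *
to([.4515,.1888,.022],0)
f=grab_frame("wrist"); cv2.imwrite("pics/w7.png",f["color"]);crop(f,255,180,375,270,6,"pics/w7c.png")
for uv in [(317,250),(305,240),(330,240),(317,260),(317,225)]: print(uv,dep(f,*uv).round(4))
```

```text
t 7.35 tcp [0.4532 0.1895 0.0234] d mm [-1.7  0.7  1.4] | 2.3 w [-0.001 -0.009  0.   ] F [ 0.7  0.3 -0.7] wid 0.017
(317, 250) [0.4604 0.1886 0.0741]
(305, 240) [0.4605 0.1943 0.0628]
(330, 240) [0.4605 0.1824 0.0627]
(317, 260) [0.4605 0.1886 0.0845]
(317, 225) [0.4656 0.1886 0.0557]
```

View pics/w7c.png

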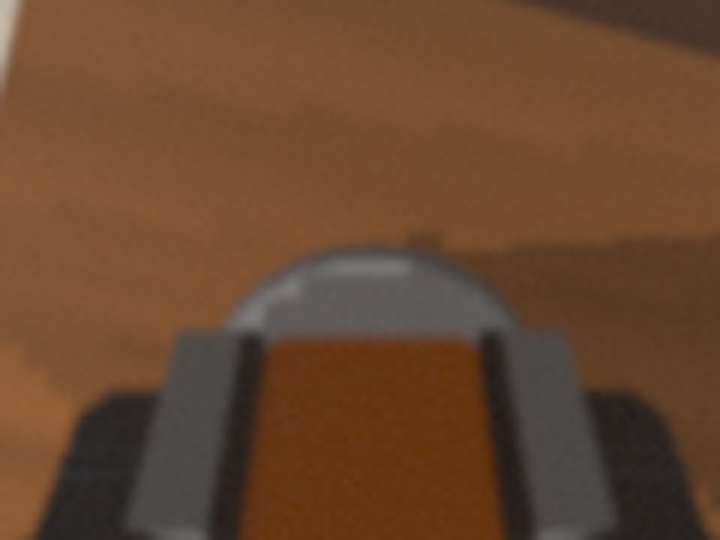

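Grip confirmed: width is 17 mm and the handle lies flush between the pads. Lifting now.

Request:
play_rows(increments=[[0,0,-10,0,0,0,255],[0,0,-20,0,0,0,255],[0,0,-30,0,0,0,255],[0,0,-30,0,0,0,255],[0,0,-20,0,0,0,255]])

```text
clock: 7.9
tcp_pos: [0.4489, 0.1883, 0.1359]
orientation: [3.14, 0.003, 0.001]
contact_force: [0.5, 0.1, -2.7]
grip_width: 0.0172
```

Request:
play_rows(increments=[[0,0,-10,0,0,0,255],[0,0,0,0,0,0,255]])

```text
clock: 8.1
tcp_pos: [0.4503, 0.1891, 0.1497]
orientation: [-3.141, -0.003, -0.009]
contact_force: [-0.5, -0.2, -1.5]
grip_width: 0.0168
```

Run:
```python
from h import *
to([.5115,.0047,.135],0)
f=grab_frame("wrist"); cv2.imwrite("pics/w8.png",f["color"])
g=grab_frame("side"); crop(g,290,180,410,300,5,"pics/s8c.png")
```

```text
t 8.1 tcp [0.4503 0.1891 0.1497] d mm [ 60.8 184.5  15. ] | 194.8 w [-0.    -0.006  0.002] F [-0.5 -0.2 -1.5] wid 0.0168
```

View pics/w8.png

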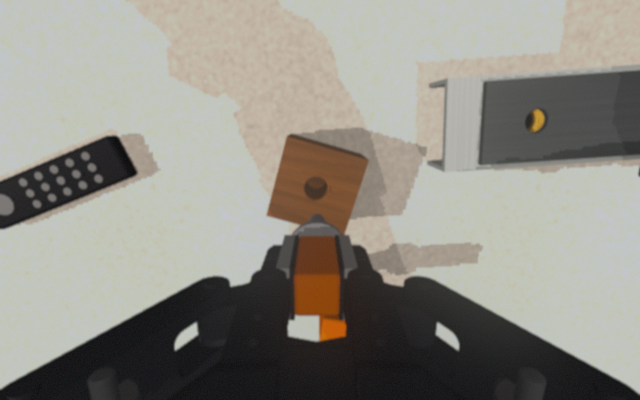

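View pics/s8c.png

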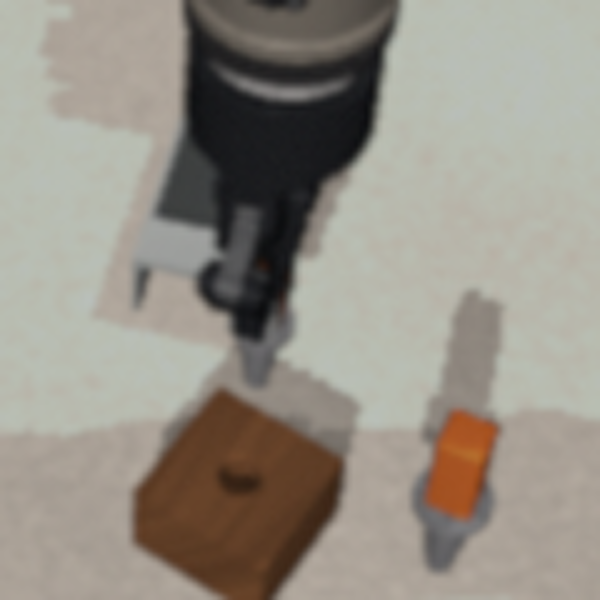

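Run:
```python
from h import *
f=grab_frame("wrist"); np.savez("/tmp/w9.npz",**f); crop(f,272,195,362,285,6,"pics/w9c.png")
o=r.get_obs(); t=o["tcp_pos"]; print(t, f["T"][:3,3]-t)
print(proj(f,[t[0],t[1],t[2]-.0174]),dep(f,317,250),dep(f,317,260),dep(f,317,219),dep(f,317,228))
```

```text
[0.44891826 0.18826702 0.14739877] [ 0.06527587 -0.00028285  0.17959145]
(np.float64(315.8705227771743), np.float64(217.86094247967046)) [0.45691168 0.18764612 0.19899026] [0.45718469 0.18766228 0.20945037] [0.45517649 0.18757072 0.15100871] [0.46034837 0.18762758 0.18039254]
```

View pics/w9c.png

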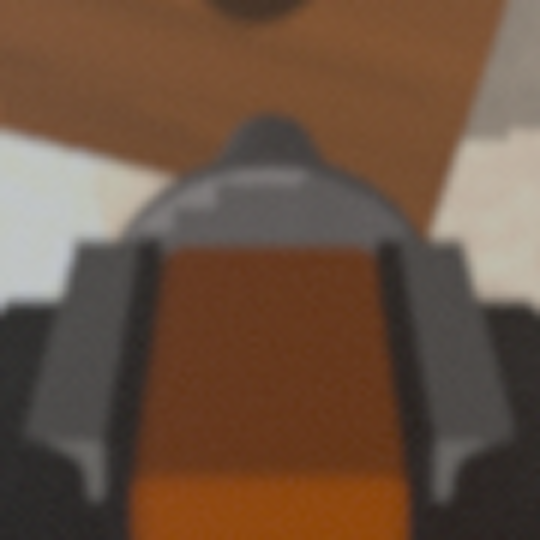

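Run:
```python
from h import *
f=dict(np.load("/tmp/w9.npz"))
for z in (.128,.130,.132): print(atz(f,316.7,214.4,z).round(4))
Cf=f["T"][:3,:3].T
tip=atz(f,316.7,214.4,.130)-np.array([.005,0,0])
print("tip in cam",f["T"][:3,:3].T@(tip-f["T"][:3,3]))
print(R.from_matrix(f["T"][:3,:3]).as_rotvec())
o=r.get_obs(); print(o["clock"],o["tcp_pos"],o["orientation"])
to([.5125,.0055,.150],0)
```

```text
[0.4507 0.1877 0.128 ]
[0.4513 0.1877 0.13  ]
[0.4519 0.1877 0.132 ]
tip in cam [ 1.91115167e-04 -1.49196627e-02 -2.07824413e-01]
[-0.20411114  0.204286   -1.55898926]
8.25 [0.44891826 0.18826702 0.14739877] [3.14053708e+00 3.14913111e-03 2.72076441e-03]
t 8.25 tcp [0.4489 0.1883 0.1474] d mm [ 63.2 182.9  -2.3] | 193.5 w [ 0.001 -0.002  0.002] F [-0.6 -0.1 -1.5] wid 0.0173
```

Request:
play_rows(increments=[[10,35,0,0,0,0,255],[16,46,0,0,0,0,255],[16,46,0,0,0,0,255],[14,35,0,0,0,0,255],[5,14,0,0,0,0,255]])

```text
clock: 8.75
tcp_pos: [0.5082, 0.0101, 0.141]
orientation: [-3.141, -0.02, 0.014]
contact_force: [0.4, 1.2, -1.7]
grip_width: 0.0173
```

Request:
play_rows(increments=[[0,0,0,0,0,0,255],[0,0,0,0,0,0,255]])

```text
clock: 8.95
tcp_pos: [0.5068, 0.0075, 0.1382]
orientation: [-3.141, -0.012, 0.022]
contact_force: [0.7, 1.4, -1.3]
grip_width: 0.0169
```

Run:
```python
from h import *
to([.5133,.0058,.10],0)
```

```text
t 8.95 tcp [0.5068 0.0075 0.1382] d mm [ 7.   1.8 38.1] | 38.8 w [-0.     0.014  0.008] F [ 0.7  1.4 -1.3] wid 0.0169
```

Request:
play_rows(increments=[[6,2,15,0,0.014,0.008,255],[1,0,15,0,0,0,255],[0,0,8,0,0,0,255],[0,0,0,0,0,0,255]])

```text
clock: 9.35
tcp_pos: [0.5113, 0.0122, 0.0976]
orientation: [-3.139, -0.013, 0.004]
contact_force: [-0.3, 1.0, -1.4]
grip_width: 0.0171
```

Run:
```python
from h import *
f=grab_frame("wrist"); np.savez("/tmp/w10.npz",**f); crop(f,242,150,392,270,5,"pics/w10c.png")
to([.5133,.0058,.0794],0)
o=r.get_obs();t=o["tcp_pos"]
print(proj(f,[.5115,.0011,.052]))
```

```text
t 9.4 tcp [0.5116 0.0124 0.0982] d mm [ 1.6  6.7 18.8] | 20.0 w [-0.003  0.002  0.008] F [ 0.3  1.  -2.1] wid 0.0172
(np.float64(330.8165297860831), np.float64(205.13125810828046))
```

View pics/w10c.png

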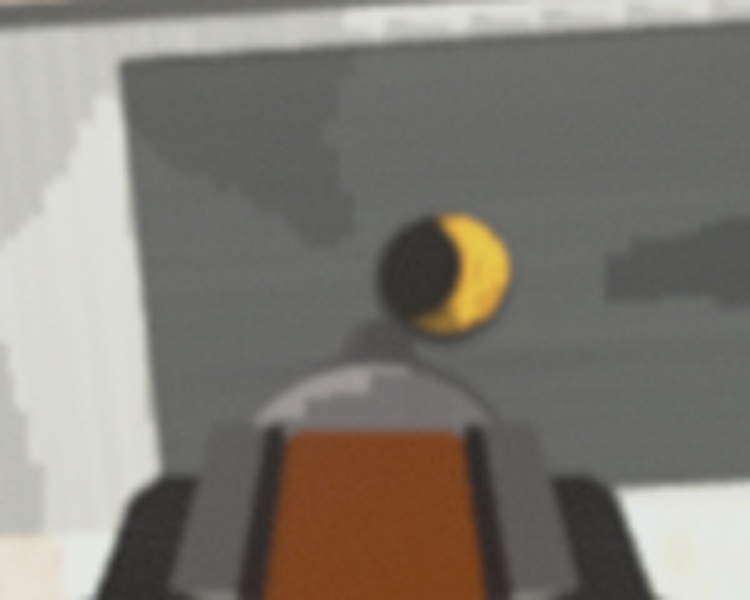

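Run:
```python
from h import *
f=dict(np.load("/tmp/w10.npz"))
W=lambda u,v,z:atz(f,242+u/5,150+v/5,z)
c=W(446,275,.052); print("hole",c.round(4),W(379,272,.052).round(4),W(511,272,.052).round(4),"T",W(446,214,.052).round(4),W(446,336,.052).round(4))
print("lowR",W(461,268,.046).round(4))
tip=atz(f,318.6,214.4,.0982-.0174)-[.005,0,0]
print("tip",tip.round(4)); T=f["T"]; print("tip rigid",(T[:3,3]+T[:3,:3]@[1.9e-4,-.01492,-.2078]).round(4))
tgt=c+np.array([-.0003,.0038,0]); print("tgt",tgt.round(4),"delta",(tgt-tip)[:2]*1e3)
```

```text
hole [0.5116 0.0008 0.052 ] [0.512  0.0108 0.052 ] [ 0.5122 -0.0088  0.052 ] T [0.5209 0.001  0.052 ] [0.5021 0.0006 0.052 ]
lowR [ 0.511  -0.0017  0.046 ]
tip [0.5086 0.0103 0.0808]
tip rigid [0.5082 0.0115 0.0797]
tgt [0.5113 0.0046 0.052 ] delta [ 2.7540921  -5.65930326]
```

Request:
play_rows(increments=[[2.5,5.5,6,0,0,0,255],[0,0,6,0,0,0,255],[0,0,4,0,0,0,255],[0,0,0,0,0,0,255]])

```text
clock: 9.8
tcp_pos: [0.5153, 0.0075, 0.0823]
orientation: [-3.139, -0.015, -0.001]
contact_force: [-0.1, -0.3, -1.6]
grip_width: 0.0172
```

Run:
```python
from h import *
f=grab_frame("wrist"); np.savez("/tmp/w11.npz",**f); crop(f,242,150,392,270,5,"pics/w11c.png")
to([.5144,.0067,.0734],0)
```

```text
t 9.85 tcp [0.5154 0.0076 0.0826] d mm [-1.   0.9  9.2] | 9.3 w [-0.003 -0.001  0.01 ] F [-0.3 -0.7 -1. ] wid 0.0169
```

View pics/w11c.png

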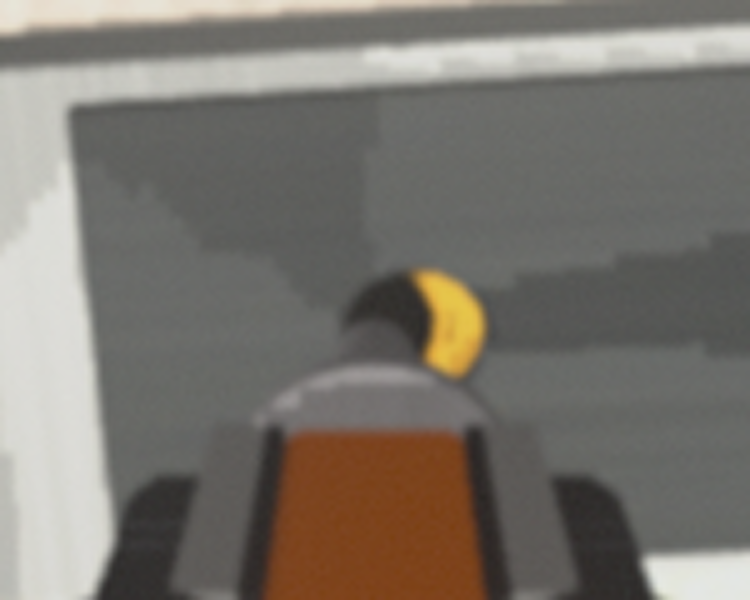

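Run:
```python
from h import *
f=dict(np.load("/tmp/w11.npz"))
W=lambda u,v,z:atz(f,242+u/5,150+v/5,z)
c=np.array([W(417,269,.052)[0]-.0098,(W(343,330,.052)[1]+W(487,330,.052)[1])/2])
print(c, W(343,330,.052)[1]-W(487,330,.052)[1], "lowR",W(432,325,.046))
tip=W(383,322,.0826-.0174)-[.005,0,0]; print(tip, "delta",(c+[-.0003,.0038]-tip[:2])*1e3)
```

```text
[0.51119356 0.00105213] 0.020112160896338716 lowR [ 0.51095146 -0.00154443  0.046     ]
[0.51250104 0.00561797 0.0652    ] delta [-1.60747866 -0.76583661]
```

Request:
play_rows(increments=[[-1.5,1,4,0,0,0,255],[0,0,3,0,0,0,255],[0,0,1,0,0,0,255],[0,0,0,0,0,0,255]])

```text
clock: 10.25
tcp_pos: [0.5141, 0.0064, 0.0743]
orientation: [-3.139, -0.014, -0.003]
contact_force: [-0.1, -0.0, -1.3]
grip_width: 0.0173
```

Run:
```python
from h import *
f=grab_frame("wrist"); np.savez("/tmp/w12.npz",**f); crop(f,242,150,392,270,5,"pics/w12c.png")
to([.5138,.0059,.0734],0)
```

```text
t 10.3 tcp [0.5142 0.0065 0.0744] d mm [-0.4  0.6  1. ] | 1.2 w [-0.003 -0.002  0.009] F [-0.1 -0.8 -1.9] wid 0.0172
```

View pics/w12c.png

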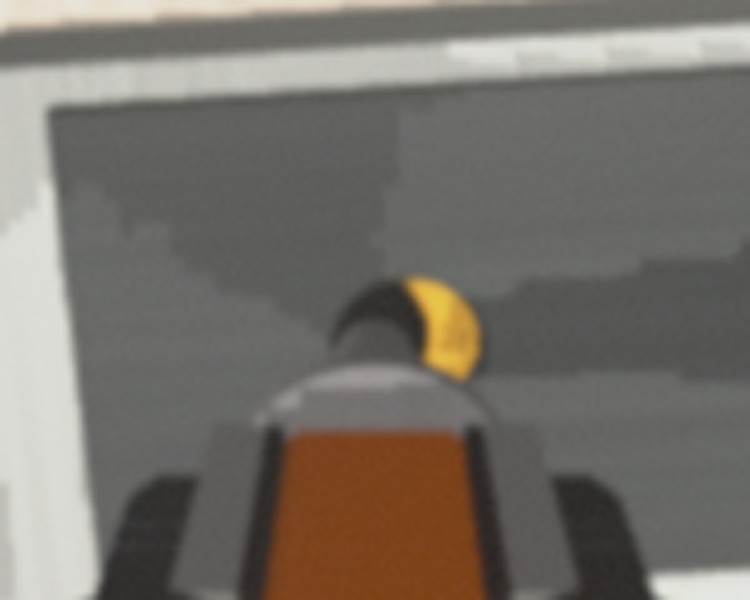

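Request:
play_rows(increments=[[-0.4,-0.3,1.5,0,0,0,255],[0,0,1.5,0,0,0,255],[0,0,1.5,0,0,0,255]])

```text
clock: 10.6
tcp_pos: [0.5141, 0.0069, 0.07]
orientation: [-3.138, -0.015, -0.005]
contact_force: [0.1, -1.2, -1.3]
grip_width: 0.0168
```

Request:
play_rows(increments=[[0,0,1,0,0,0,255],[0,0,1,0,0,0,255],[0,0,1,0,0,0,255]])

```text
clock: 10.9
tcp_pos: [0.514, 0.0066, 0.0667]
orientation: [-3.139, -0.014, -0.004]
contact_force: [-0.2, -0.3, -0.9]
grip_width: 0.0171
```

Run:
```python
from h import *
f=grab_frame("wrist"); np.savez("/tmp/w13.npz",**f); crop(f,242,150,392,270,5,"pics/w13c.png")
to([.5138,.0062,.0574],0)
```

```text
t 10.95 tcp [0.514  0.0065 0.0665] d mm [-0.2  0.4  9.1] | 9.1 w [-0.003 -0.002  0.009] F [-0.5  0.1 -1.4] wid 0.0172
```

View pics/w13c.png

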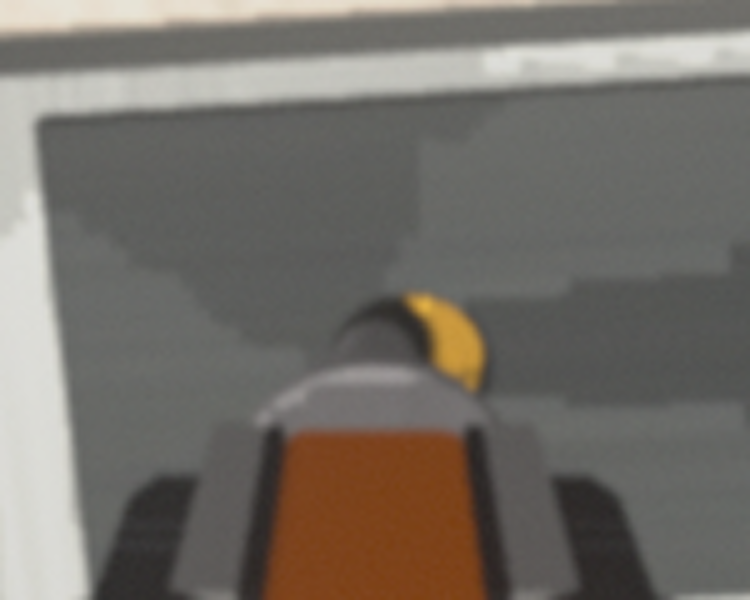

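Request:
play_rows(increments=[[0,0,1,0,0,0,255],[0,0,1,0,0,0,255],[0,0,1,0,0,0,255],[0,0,1,0,0,0,255]])

```text
clock: 11.35
tcp_pos: [0.514, 0.006, 0.0623]
orientation: [-3.14, -0.014, -0.004]
contact_force: [0.3, -0.4, -1.1]
grip_width: 0.0176
```

Request:
play_rows(increments=[[0,0,1,0,0,0,255],[0,0,1,0,0,0,255],[0,0,1,0,0,0,255]])

```text
clock: 11.65
tcp_pos: [0.514, 0.0056, 0.0591]
orientation: [-3.14, -0.013, -0.003]
contact_force: [-0.7, -1.3, -0.7]
grip_width: 0.0171
```

Run:
```python
from h import *
f=grab_frame("wrist"); np.savez("/tmp/w14.npz",**f); crop(f,242,150,392,270,5,"pics/w14c.png")
to([.5138,.0062,.0574],0)
```

```text
t 11.7 tcp [0.5139 0.0056 0.059 ] d mm [-0.1 -0.6  1.6] | 1.7 w [-0.001 -0.002  0.008] F [-0.3 -1.8 -0.7] wid 0.0171
```

View pics/w14c.png

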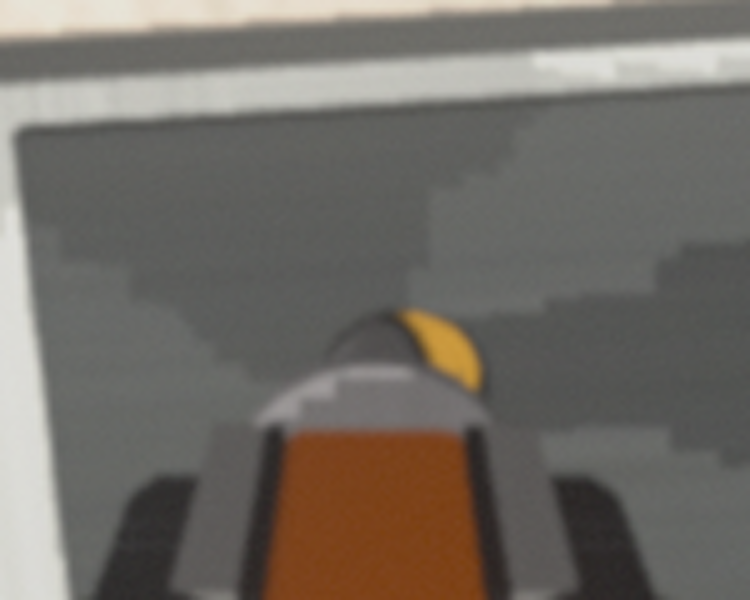

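Request:
play_rows(increments=[[0,-0.2,1,0,0,0,255],[0,-0.2,1,0,0,0,255],[0,-0.3,1,0,0,0,255]])

```text
clock: 12.0
tcp_pos: [0.5138, 0.0054, 0.0559]
orientation: [-3.141, -0.012, -0.003]
contact_force: [0.3, -3.6, 0.8]
grip_width: 0.0173
```

Request:
play_rows(increments=[[0,-0.4,1,0,0,0,255],[0,-0.4,1,0,0,0,255],[0,-0.4,1,0,0,0,255]])

```text
clock: 12.3
tcp_pos: [0.5137, 0.0051, 0.0529]
orientation: [3.14, 0.011, 0.002]
contact_force: [-2.1, -3.1, 2.6]
grip_width: 0.017
```

Run:
```python
from h import *
f=grab_frame("wrist"); np.savez("/tmp/w15.npz",**f); crop(f,242,150,392,270,5,"pics/w15c.png")
to([.5138,.0094,.0344],0)
```

```text
t 12.35 tcp [0.5137 0.0052 0.0527] d mm [ 0.1 -4.2 18.3] | 18.8 w [ 0.002 -0.001  0.007] F [-0.6 -3.4  0.6] wid 0.0172
```

View pics/w15c.png

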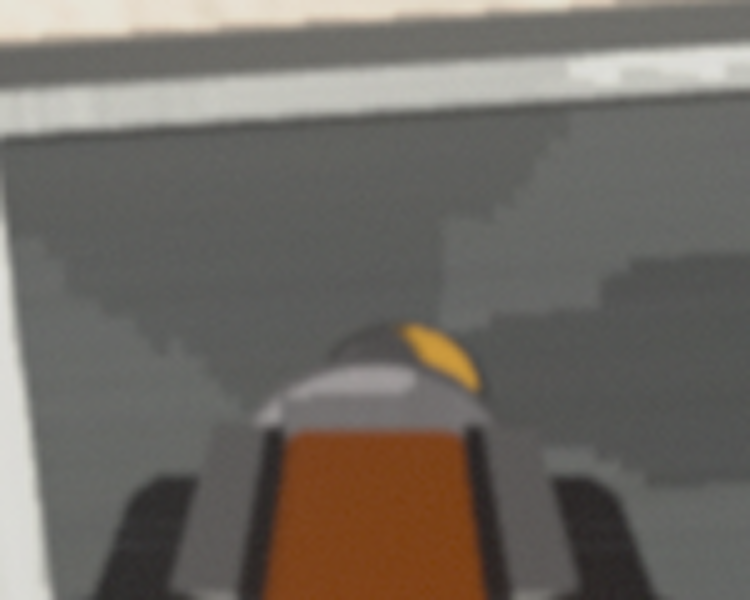

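Request:
play_rows(increments=[[0,-0.8,1,0,0,0,255],[0,-0.8,1,0,0,0,255],[0,-0.8,1,0,0,0,255]])

```text
clock: 12.65
tcp_pos: [0.5136, 0.0069, 0.0496]
orientation: [3.139, 0.01, 0.002]
contact_force: [-0.4, -3.5, 2.4]
grip_width: 0.017
```

Request:
play_rows(increments=[[0,-1,1,0,0,0,255],[0,-1,1,0,0,0,255],[0,-1,1,0,0,0,255]])

```text
clock: 12.95
tcp_pos: [0.5133, 0.0101, 0.0463]
orientation: [3.139, 0.009, 0.001]
contact_force: [-0.7, -4.4, 2.9]
grip_width: 0.017
```

Run:
```python
from h import *
f=grab_frame("wrist"); np.savez("/tmp/w16.npz",**f); crop(f,242,150,392,270,5,"pics/w16c.png")
to([.5138,.0094,.0344],0)
```

```text
t 13.0 tcp [0.5132 0.0103 0.0461] d mm [ 0.5  0.9 11.7] | 11.8 w [ 0.002 -0.     0.006] F [-0.8 -3.7  0.5] wid 0.0166
```

View pics/w16c.png

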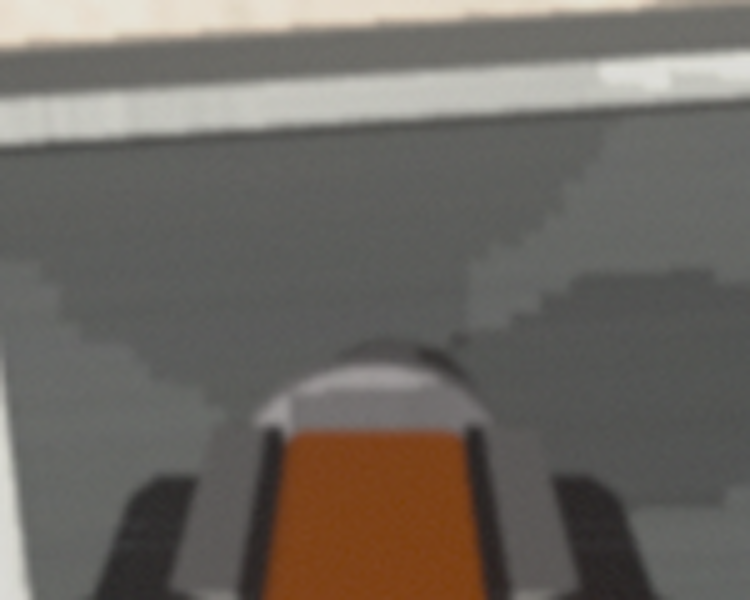

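Request:
play_rows(increments=[[0,0.5,1,0,0,0,255],[0,0.4,1,0,0,0,255],[0,0.3,1,0,0,0,255]])

```text
clock: 13.3
tcp_pos: [0.5132, 0.0098, 0.0428]
orientation: [3.14, 0.011, 0.001]
contact_force: [-1.4, -3.0, 2.1]
grip_width: 0.017
```

Request:
play_rows(increments=[[0,0,1,0,0,0,255],[0,0,1,0,0,0,255],[0,0,1,0,0,0,255]])

```text
clock: 13.6
tcp_pos: [0.513, 0.0094, 0.0395]
orientation: [3.14, 0.01, -0.0]
contact_force: [-1.2, -3.5, 2.2]
grip_width: 0.0172
```

Run:
```python
from h import *
to([.5132,.0088,.0254],0)
```

```text
t 13.6 tcp [0.513  0.0094 0.0395] d mm [ 0.2  0.6 14.1] | 14.1 w [0.002 0.    0.006] F [-1.2 -3.5  2.2] wid 0.0172
```

Request:
play_rows(increments=[[0,0,1,0,0,0,255],[0,0,1,0,0,0,255],[0,0,1,0,0,0,255]])

```text
clock: 13.9
tcp_pos: [0.5128, 0.0092, 0.036]
orientation: [3.139, 0.01, -0.001]
contact_force: [-1.8, -3.5, 1.5]
grip_width: 0.0171
```

Request:
play_rows(increments=[[0,0,1,0,0,0,255],[0,0,1,0,0,0,255],[0,0,1,0,0,0,255]])

```text
clock: 14.2
tcp_pos: [0.5128, 0.0092, 0.0327]
orientation: [3.139, 0.01, -0.001]
contact_force: [-1.5, -4.4, 1.0]
grip_width: 0.0174
```

Run:
```python
from h import *
f=grab_frame("wrist"); crop(f,242,150,392,270,5,"pics/w17c.png")
to([.5132,.0088,.0254],0)
```

```text
t 14.25 tcp [0.5128 0.0091 0.0326] d mm [0.4 0.3 7.2] | 7.2 w [0.002 0.    0.006] F [-0.4 -4.1  0.5] wid 0.0172
```

View pics/w17c.png

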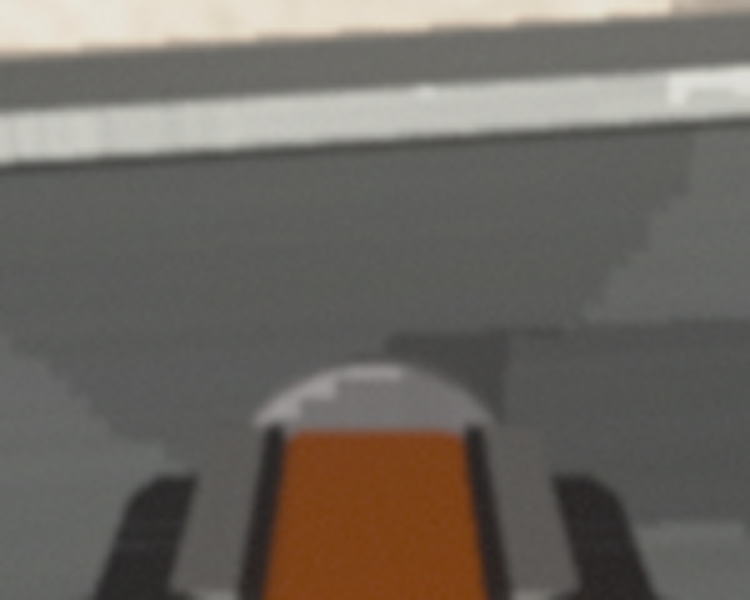

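Low forces throughout; continuing down gently for the last 7 mm.

Request:
play_rows(increments=[[0,0.3,1,0,0,0,255],[0,0.3,1,0,0,0,255],[0,0.3,1,0,0,0,255]])

```text
clock: 14.55
tcp_pos: [0.5129, 0.0091, 0.0293]
orientation: [3.141, 0.01, -0.0]
contact_force: [-1.8, -2.8, 0.3]
grip_width: 0.0172
```

Request:
play_rows(increments=[[0,0.3,1,0,0,0,255],[0,0.3,1,0,0,0,255]])

```text
clock: 14.75
tcp_pos: [0.5128, 0.0091, 0.0271]
orientation: [3.141, 0.011, -0.0]
contact_force: [-0.8, -2.8, -0.2]
grip_width: 0.0171
```

Request:
play_rows(increments=[[0,0,1,0,0,0,255],[0,0,1,0,0,0,255]])

```text
clock: 14.95
tcp_pos: [0.5129, 0.009, 0.0252]
orientation: [3.141, 0.011, -0.0]
contact_force: [-4.2, -4.0, 15.6]
grip_width: 0.0168
```

Request:
play_rows(increments=[[0,0,0.4,0,0,0,255],[0,0,0,0,0,0,255]])

```text
clock: 15.15
tcp_pos: [0.513, 0.009, 0.0255]
orientation: [3.14, 0.011, 0.0]
contact_force: [-1.0, -2.1, -0.4]
grip_width: 0.0174
```

Run:
```python
from h import *
f=grab_frame("wrist"); crop(f,242,150,392,270,5,"pics/w18c.png")
g=grab_frame("side"); crop(g,320,180,380,240,10,"pics/s18c.png")
to([.5132,.0088,.0254],0)
```

```text
t 15.25 tcp [0.513  0.0091 0.0254] d mm [0.2 0.3 0. ] | 0.3 w [ 0.001 -0.     0.007] F [-2.8 -3.4  3.4] wid 0.0174
```

View pics/w18c.png

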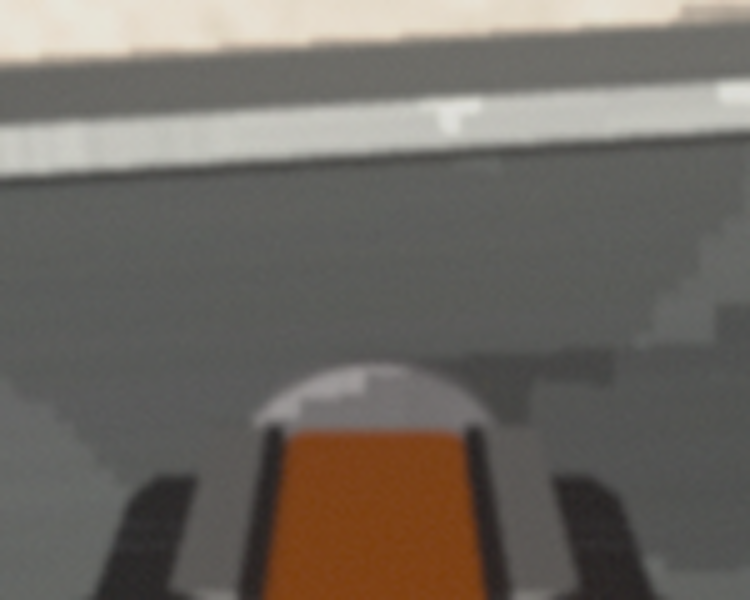

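View pics/s18c.png

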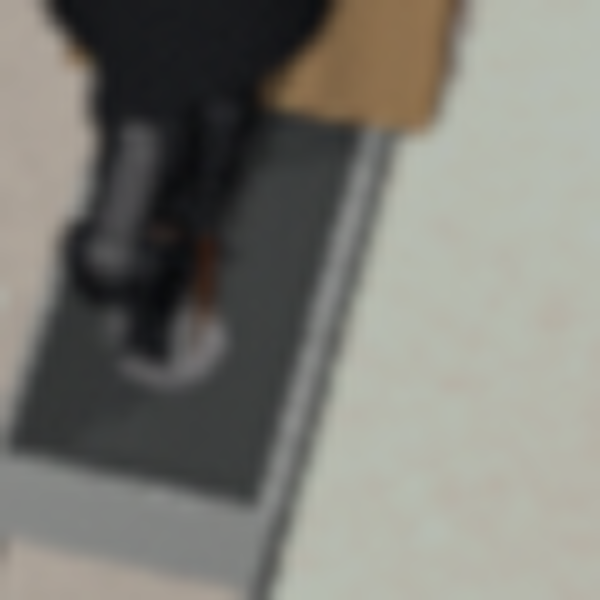

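Request:
play_rows(increments=[[0,0,0,0,0,0,0],[0,0,0,0,0,0,0],[0,0,0,0,0,0,0],[0,0,0,0,0,0,0],[0,0,0,0,0,0,0]])

```text
clock: 15.75
tcp_pos: [0.5152, 0.0125, 0.0258]
orientation: [-3.138, -0.015, -0.007]
contact_force: [0.3, 0.7, -0.4]
grip_width: 0.0853
```

Request:
play_rows(increments=[[0,0,-10,0,0,0,0],[0,0,-20,0,0,0,0],[0,0,-30,0,0,0,0],[0,0,-30,0,0,0,0],[-10,0,-20,0,0,0,0]])

```text
clock: 16.25
tcp_pos: [0.5033, 0.0128, 0.1391]
orientation: [-3.136, -0.017, 0.001]
contact_force: [-0.1, 0.1, 0.6]
grip_width: 0.0852
```

Run:
```python
from h import *
f=grab_frame("wrist"); np.savez("/tmp/w19.npz",**f); u,v=map(int,proj(f,[.511,.008,.07])); print(u,v)
crop(f,u-60,v-50,u+60,v+50,6,"pics/w19c.png"); print(u-60,v-50)
g=grab_frame("side"); crop(g,320,180,380,240,10,"pics/s19c.png"); np.savez("/tmp/s19.npz",**g)
to([.5132,.0088,.0254],0)
```

```text
322 188
262 138
t 16.35 tcp [0.5031 0.0128 0.1399] d mm [  9.9   4.5 114.5] | 115.0 w [-0.004 -0.001  0.011] F [-0.5 -0.  -0.1] wid 0.0853
```

View pics/w19c.png

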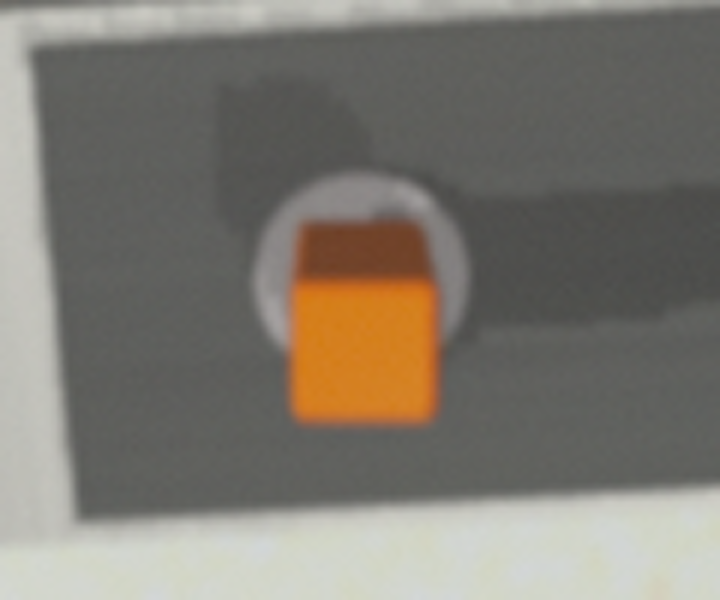

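View pics/s19c.png

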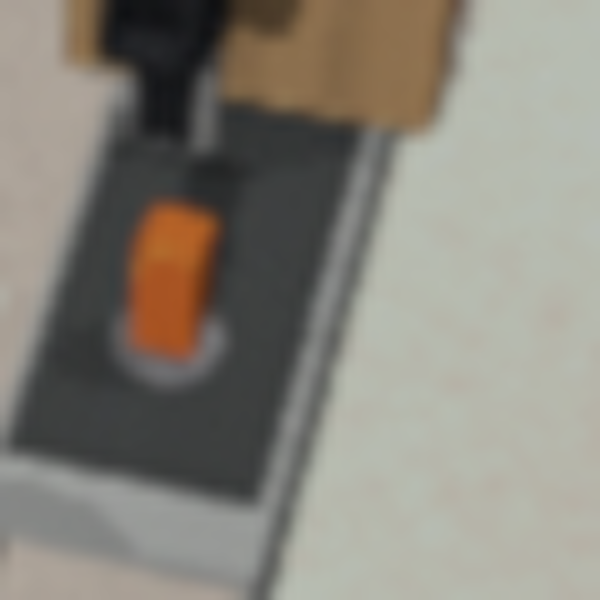

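Run:
```python
from h import *
f=dict(np.load("/tmp/w19.npz"))
P=lambda u,v:(262+u/6,138+v/6)
D=lambda u,v:dep(f,*P(u,v)).round(4)
print("collar",D(275,250),D(455,240),D(360,190),"sole",D(180,300),D(600,150),D(360,130),D(180,420))
print("handle top",[D(u,v)[2] for u,v in((305,295),(425,295),(305,405),(425,405))])
c=np.mean([atz(f,*P(*p),.098) for p in((291,283),(437,283),(437,421),(291,421))],0)
print("top centre",c.round(4),"collar c",atz(f,*P(362,278),.056).round(4))
print("collar top edge",atz(f,*P(362,172),.056)-[.015,0,0])
print("sole corner",atz(f,*P(33,46),.052).round(4),atz(f,*P(76,520),.052).round(4))
```

```text
collar [0.5155 0.0201 0.0582] [ 0.5169 -0.0052  0.0564] [0.5239 0.0083 0.057 ] sole [0.5073 0.0338 0.0546] [ 0.5296 -0.0252  0.0548] [0.5318 0.0084 0.0537] [0.4892 0.034  0.0543]
handle top [np.float64(0.0997), np.float64(0.0996), np.float64(0.0982), np.float64(0.0997)]
top centre [0.5112 0.0081 0.098 ] collar c [0.5111 0.0078 0.056 ]
collar top edge [0.51129074 0.00805294 0.056     ]
sole corner [0.5428 0.0542 0.052 ] [0.4728 0.0499 0.052 ]
```

Run:
```python
from h import *
f=grab_frame("top"); cv2.imwrite("pics/t20.png",f["color"])
print(r.hand_in()); print(r.get_obs()["clock"])
```

```text
the job is handed in; nothing more can be done
None
the job is handed in; nothing more can be done
```

View pics/t20.png

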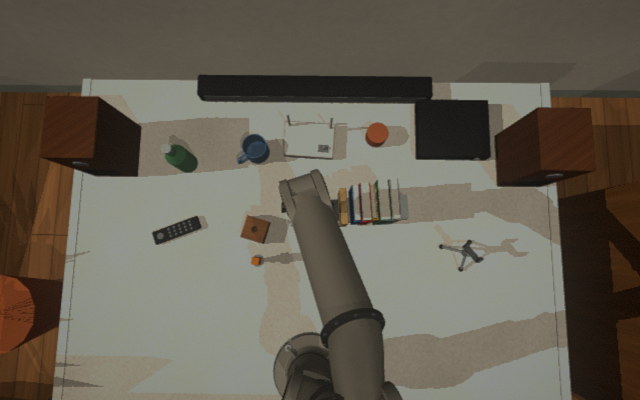

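The pin is home through both holes, released and standing upright, and I handed the job in at about 16.4 s. The hand-in gave no verdict.

**What I did:** I took the smaller pin out of the stand. The wrist images showed the lower hole about 7 mm away on the rail's +y side. I lowered the tip into the overlap of the two holes and touched nothing with noticeable force until the tip was in the lower hole. Then I pushed the pin on down while easing it towards +y until the collar met the sole. The wrist force showed a brief peak of about 16 N when the collar touched, and up to about 5 N before that.

**Last checks:**
- **Pin:** the handle top is about 45 mm above the sole, against 46 mm nominal. The handle and collar centres agree to within 0.5 mm, so the pin is upright.
- **Bookend:** it was drawn about 6.4 mm along. The pin is within about 1 mm of the sole hole's axis.
- **Other things:** the bystanders look unmoved in the top view, and the gripper was about 80 mm clear of the pin.

**What failed or disagreed:**
- **First grasp:** the gripper closed on air just above the handle. The real fingertips sit about 40 mm further back than the reported TCP (tool point). I re-measured with the camera and the second grasp held.
- **Depth readings:** the last wrist depth picture read about 2 mm high on the sole and the handle alike, so I relied on height differences only.

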